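Put the dish turntable into gear and lock it

ROBOT

A 7-joint arm with a two-finger parallel gripper is mounted at the origin on a cart in front of the work surface, level with it; the furniture and walls round the work are solid. World frame = base frame: x ahead of the robot, y to its left, z up, the work surface at z = 0. Lengths are in mm, angles in degrees, forces in N, time in s.
With the tool pointing down it reaches from about 350 to 900 mm from the base axis. Payload 8.1 kg.
Tool frame: the origin (TCP) lies on the centre line of the jaws, within the pads' length; the fingertips stand 17 mm ahead of it and the grasp point (between the pads) lies 2 mm behind it; z points along the fingers, y is the line along which they close (so a half turn about z gives the same grasp; the last joint's range is limited). The gripper opens to 85 mm and grips with 20 to 120 N. Pads are 22 mm wide; open, the fingers measure 114 mm over their backs; the gripper's body (76 mm by 85 mm) begins 54 mm behind the grasp point. The pads swing forward as they close: fully open they stand 13 mm farther back than shut.
Start: joints at [-73.602, 24.895, 1.432, 90.138, -0.665, 64.973, -4.303], TCP at [236.951, 578.355, 248.323] pointing down, gripper open.
Joint ranges: [-149.89, 149.89], [-25.12, 119.58], [-72.63, 75.52], [4.76, 147.25], [-75.54, 255.54], [6.69, 114.76], [-157.13, 157.13]. Speed limits (degrees/s): [127.2, 127.2, 172.46, 172.46, 180, 180, 180].

INTERFACE

Orientations are given as [roll, pitch, yaw] about the fixed x, y, z axes, in that order (R = Rz(yaw) Ry(pitch) Rx(roll)).
In Python, from plant import readout, vision, job gives the robot as it stands.
- The arm moves only by the shell command python3 -m crank 'ROWS' [OPENING] [FORCE]. ROWS is JSON, one flat list of numbers, 4 for each row, row after row: the shift along the tool's x, y, z in mm, then the turn about the tool's z in degrees. A call has 1 to 20 rows; each row shifts and turns the commanded pose from where the row before left it, along the tool's axes as they then stand; what a row does not reach is not made up. A row lasts 1/10 s, in which the tool goes at most 50 mm and 8.59 degrees, less where a joint would pass 70% of its speed; a pose out of reach is approached as far as the arm can. A call is refused whole if a number of a shift passes 50 or a number of a turn 8.59, either way. A call with a gripper value outside its range is refused whole. OPENING is the finger opening in mm, from 0 to 85.4, set as the call begins (- or left out, the last holds). The fingers move at their own pace and stop on an object; FORCE is the grip in N (left out, the last holds). Time passes only in rows, so rows that do not move let the fingers close. It gives the time, the measured TCP pose, the force, the opening and the grip force at its end, in the units of the state.
- readout.state(): the state, without advancing time (a new reading comes with each control period).
- vision.get_image(name): name is "side" or "top"; returns the picture (384x512x3 uint8, red, green, blue); there is no depth.
- vision.get_calibration(name): a dict with "intrinsics" (3x3 intrinsics, pixels), "rvec" (rotation vector, rad) and "tvec" (3), from world to camera coordinates, as OpenCV has them. Camera axes: x right, y down, z forward; pixel columns grow to the right and rows downward; lengths in mm; the calibration is good to about 2 mm. A picture is of the moment at which its call begins. get_calibration takes no time and is no camera call.
- job.close_job(): hands the job in; it is judged then, once.
The state is a dict: "time": time; "joint_pos": joint angles; "qvel": joint speeds; "joint_torque": joint torques, N m; "position": TCP position; "orientation": TCP orientation; "ft_force": force on the tool from outside, world axes, zero at the start; "torque": the same for the moment, N m; "width": finger opening in mm; "grasp_force": force on a finger pad.
Only numpy, scipy, OpenCV 4.12 (cv2) and the standard library are available. Lean on these libraries where they do the work, as an engineer would, in place of code of your own. Each camera call takes 0.05 s, during which the arm holds its last target. There are 200 camera calls.

TASK

Put the dish turntable into gear: draw the locking bolt, slide the gear knob fully home towards the turntable, and, because the teeth meet tip on tip, gently rock the turntable by its crank pin (no more than about a tooth either way) until the sprung pinion drops into mesh. Then shut the locking bolt again behind the knob, and last turn the turntable about a quarter turn by its crank pin, either way, to see that the pinion goes round with it. Leave the loose bottle, beaker and dish where they stand.

Things in the scene. Friction and masses are not known exactly. Their poses are not given: they have to be found in the camera images.
- drive: fixed grey bed plate of a dish turntable drive, 150 x 300 mm, top at z = 18 mm. Origin: centre of its underside, on the bench. +y runs along its length to the turntable (axis at y = +70 mm, x = 0); the knob slides along x = 0 from y = -107 to -75 mm; the bolt lies along y = -91 mm on the -x side. Gears top out at z = 38 mm (pinion hub 42), the bolt's guide (x = -60 to -44 mm) at 49 mm.
- turntable (a joint): turntable angle, rad, counter-clockwise from above, about 0 at the start; 3 rad free either way, light friction (0.05 N m), stays where left. 108 mm disc, top z = 44 mm, with a fixed 60 mm dish on it (top z = 59 mm), over a gear of 20 square teeth (pitch 0.314 rad, tip diameter 119 mm). At 0 a tooth points at the pinion and the crank pin lies on the drive's -x side.
- table_axis (a point): point on the turntable's axis at the top of its disc, 44 mm above the bench
- crank_pin (a point): on the axis of the upright steel crank pin of the turntable, at z = 75 mm; the pin is 12 mm thick, stands from z = 44 to z = 92 mm, 46 mm from the turntable's axis
- gear_knob (a joint): slide of the gear knob, m: 0 = out (as found), 0.032 = fully home; moves along the drive's +y towards the turntable, stays where left (friction 6 N); with the teeth tip on tip a spring of about 4 N adds to the push. The shut bolt bars its way in either position.
- knob_mid (a point): on the axis of the upright black gear knob at z = 70 mm; the knob is 20 mm thick from z = 50 to z = 88 mm, on a thinner stem
- pinion_slide (a joint): how far the sprung pinion lies behind its place on the knob's slide, m: 0 = fully forward, negative = held back by the teeth (about -0.009 tip on tip with the knob home). Knob home and 0 here means in mesh: the spring (2.5 to 4 N) pushes the pinion in by itself as soon as its tooth faces a gap.
- pinion (a joint): angle of the pinion, rad, counter-clockwise from above, about 0 at the start: a 12-tooth steel gear, 75 mm tip diameter, on the knob's slide. It has drag (0.06 N m) and stands still until driven; in mesh it turns 1.67 times as far as the turntable, the other way, with about 0.06 rad of play at the turntable.
- pinion_axis (a point): point on the pinion's axis at the top of its hub, z = 42 mm; in mesh it is 88 mm from the turntable's axis, tip on tip about 97 mm
- bolt (a joint): slide of the locking bolt, m: 0 = shut (as found; the bar lies across the knob's way), 0.040 = fully drawn towards the drive's -x; it stays where it is left (friction 2 N)
- bolt_pin (a point): on the axis of the upright steel pin of the bolt, at z = 75 mm; the pin is 12 mm thick and stands from z = 42 to z = 90 mm; push it from either side or pinch it
- amber_bottle: loose amber bottle, 55 mm thick, 119 mm high; leave it alone
- beaker: loose empty beaker, 53 mm wide, 70 mm high; leave it alone
- dish: loose closed dish, 60 mm wide, 15 mm high; leave it alone

How it is judged (in metres and radians):
On the way, in this order (a step that is already met when the one before it is completed fails the run):
1. the locking bolt is drawn (value of joint bolt above 0.028 m), for 0.1 s.
2. the knob is home and the pinion has dropped into mesh (value of joint gear_knob above 0.029 m and y of pinion_axis in the frame of drive above -0.0215 m), for 0.2 s.
3. the bolt is shut behind the knob, still in mesh (value of joint bolt below 0.01 m and y of pinion_axis in the frame of drive above -0.0225 m), for 0.2 s.
4. the turntable has been turned about a quarter turn and has carried the pinion round (((value of joint turntable above 0.95 rad and value of joint pinion below -1.2 rad) or (value of joint turntable below -0.95 rad and value of joint pinion above 1.2 rad))), for 0.1 s.
At the end, for the whole second after the job is handed in: the knob is home within 5 mm, the pinion is in mesh (its axis within 4.5 mm of its place), the bolt is shut to within 10 mm, the turntable stands still at least 0.95 rad from its zero and the pinion has turned at least 1.2 rad the other way; the loose bottle, beaker and dish have not moved (all of step 3 and value of joint gear_knob above 0.027 m and ((value of joint turntable above 0.95 rad and value of joint pinion below -1.2 rad) or (value of joint turntable below -0.95 rad and value of joint pinion above 1.2 rad)) and velocity of joint turntable between -0.05 and 0.05 rad/s); the robot touches nothing.
It fails at once if the turntable is spun more than about two teeth (0.6 rad) while the pinion is not in mesh (y of pinion_axis in the frame of drive below -0.0225 m and (value of joint turntable above 0.6 rad or value of joint turntable below -0.6 rad)).
It fails at once if the loose bottle is moved (distance of amber_bottle from where it was at the start of the episode above 0.03 m).
It fails at once if the loose beaker is moved (distance of beaker from where it was at the start of the episode above 0.03 m).
It fails at once if the loose dish is moved (distance of dish from where it was at the start of the episode above 0.03 m).
It also fails if it takes over 61 s, if anything falls off the work surface, if the arm or the gripper's body presses on something with over 40 N, if the wrist force passes 120 N, or if a joint passes its speed limit or range.

## Working session

There is one attempt and no reset: what is moved stays moved. The work goes in short steps, Python scripts to look and compute and a shell command to move; the robot and the scene stay as the last step left them, time stands still between calls to the robot, and variables do not carry over. Pictures are saved under pics/ and viewed, at most 10 in all, crops included, and the job is handed in when it is done.

```bash
mkdir -p pics; python3 - <<'E'
from plant import readout, vision
import cv2
for n in("top","side"):
    cv2.imwrite(f"pics/{n}0.png",vision.get_image(n)[:,:,::-1])
    c=vision.get_calibration(n);print(c)
s=readout.state();print(s["time"],s["position"],s["orientation"],s["width"])
E
```

```text
{'intrinsics': array([[490.68488198,   0.        , 250.75249858],
       [  0.        , 490.68488198, 199.89884744],
       [  0.        ,   0.        ,   1.        ]]), 'rvec': array([ 2.05019986, -2.1806509 ,  0.22318083]), 'tvec': array([8.28332369e-01, 5.76915437e+02, 1.47350831e+03])}
{'intrinsics': array([[354.60771437,   0.        , 253.35183809],
       [  0.        , 354.60771437, 193.67524642],
       [  0.        ,   0.        ,   1.        ]]), 'rvec': array([ 0.1626082 , -2.74721561,  1.34995507]), 'tvec': array([ 571.56745924,   86.0713167 , 1022.91087522])}
0.1 [236.79119127 577.94227351 247.56343108] [-1.79916175e+02  7.72599240e-03  1.57720100e+02] 85.0008698681098
```

View pics/top0.png

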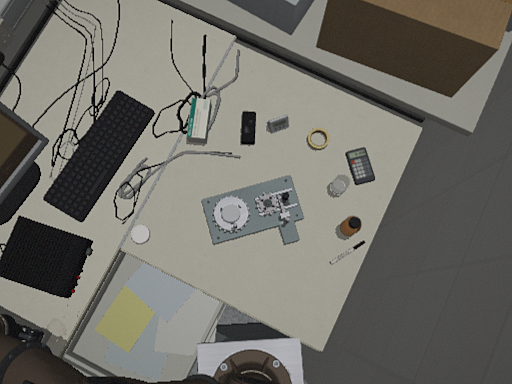

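View pics/side0.png

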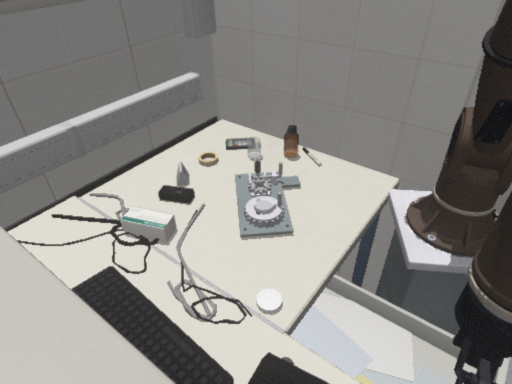

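The top view shows the drive at about (253,210) with the turntable left at (231,213), the knob near (285,198) and the bolt tab near (290,230). The side view shows it at (262,200). I'll enlarge both.

```bash
python3 - <<'E'
import cv2
a=cv2.imread("pics/top0.png")[165:255,195:315];cv2.imwrite("pics/topc.png",cv2.resize(a,None,fx=6,fy=6,interpolation=cv2.INTER_CUBIC))
a=cv2.imread("pics/side0.png")[150:240,220:310];cv2.imwrite("pics/sidec.png",cv2.resize(a,None,fx=6,fy=6,interpolation=cv2.INTER_CUBIC))
E
```

```text
(no output)
```

View pics/topc.png

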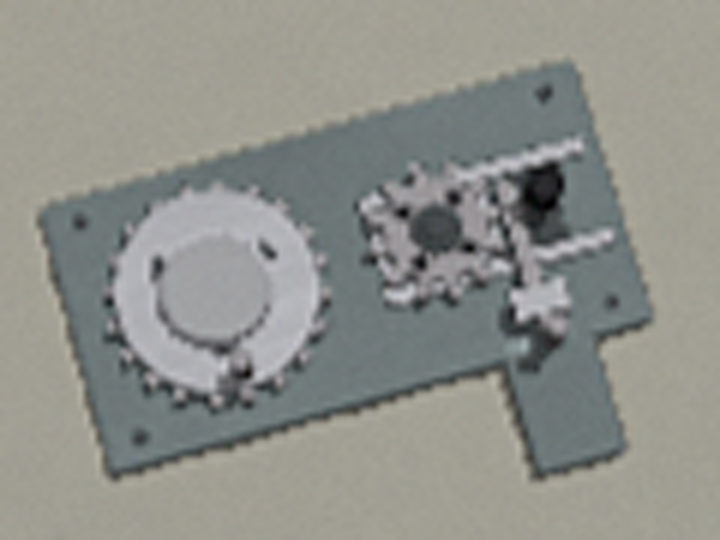

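View pics/sidec.png

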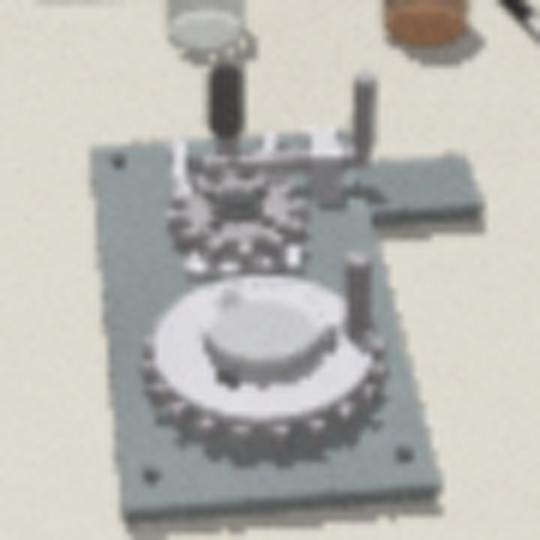

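```bash
cat > h.py <<'E'
import numpy as np, cv2
from scipy.optimize import least_squares
from plant import vision, readout
CAL={n:vision.get_calibration(n) for n in("top","side")}
OFF={"top":(195,165),"side":(220,150)}
def proj(n,P):
    c=CAL[n];return cv2.projectPoints(np.array([P],float),c["rvec"],c["tvec"],c["intrinsics"],None)[0].ravel()
def uncrop(n,u):return (np.array(u)+.5)/6-.5+OFF[n]
def d2w(p,q):
    c,s=np.cos(p[2]),np.sin(p[2]);return [p[0]+c*q[0]-s*q[1],p[1]+s*q[0]+c*q[1],q[2]]
E
python3 - <<'E'
from h import *
obs=[("top",(42,210),(75,150,18)),("top",(575,65),(75,-150,18)),("top",(650,322),(-75,-150,18)),("top",(110,470),(-75,150,18)),
("side",(92,150),(75,-150,18)),("side",(125,512),(75,150,18)),("side",(438,487),(-75,150,18)),
("top",(545,182),(0,-107,88)),("side",(227,66),(0,-107,88)),("top",(214,290),(0,70,59)),("side",(270,330),(0,70,59)),("side",(357,257),(-46,70,92)),("top",(240,368),(-46,70,92))]
bp=[("top",(555,318)),("side",(366,77))]
def f(v):
    r=[proj(n,d2w(v,q))-uncrop(n,u) for n,u,q in obs]
    r+=[proj(n,d2w(v,(v[3],v[4],90)))-uncrop(n,u) for n,u in bp]
    return np.ravel(r)
best=min((least_squares(f,[x,y,a,-70,-91]) for a in(-2,-1,0,1,2,3) for x in(550,) for y in(0,)),key=lambda s:s.cost)
v=best.x;print(v[:2],np.degrees(v[2]),v[3:]);print(best.fun.reshape(-1,2).round(1).tolist())
for k,q in dict(knob=(0,-107,70),knobhome=(0,-75,70),bolt=(v[3],v[4],75),crank=(-46,70,75),axis=(0,70,44)).items(): print(k,np.round(d2w(v,q),1))
# loose objects
def ray(n,u,z):
    return least_squares(lambda a:proj(n,[a[0],a[1],z])-np.array(u),[600,0]).x
for k,u,z in(("bottle",(346,231),0),("beaker",(335,191),0),("dish",(140,234),15)):
    w=ray("top",u,z);print(k,w.round())
E
```

```text
[555.32651403 -36.40944584] 12.261833955691966 [-69.94582029 -91.28467136]
[[-1.2, -0.4], [-0.5, -0.9], [0.5, 0.2], [-0.6, 1.1], [0.3, -1.3], [-0.3, -0.9], [1.2, -0.8], [-0.2, 0.3], [0.5, 0.7], [-0.2, -0.6], [-0.7, -2.1], [0.8, -0.1], [-1.0, -1.1], [-0.2, 0.5], [-0.5, -0.4]]
knob [ 578.1 -141.    70. ]
knobhome [ 571.3 -109.7   70. ]
bolt [ 506.4 -140.5   75. ]
crank [495.5  22.2  75. ]
axis [540.5  32.   44. ]
bottle [ 468. -334.]
beaker [ 601. -311.]
dish [496. 322.]
```

```bash
python3 -m crank '[0,0,0,-7,0,0,0,-7,0,0,0,-7,0,0,0,-7,0,0,0,-6.6,0,0,0,0,0,0,0,0]' 45 30
cat >> h.py <<'E'
V=(555.33,-36.41,np.radians(12.262))
def to(q,v=V):
    "drive-frame target -> tool-axis shift"
    s=readout.state();y=np.radians(s["orientation"][2])
    d=np.array(d2w(v,q))-s["position"]
    print("t",round(s["time"],2),"yaw",s["orientation"][2].round(2),"w",round(s["width"],1),"shift",np.round([d[0]*np.cos(y)+d[1]*np.sin(y),d[0]*np.sin(y)-d[1]*np.cos(y),-d[2]],1))
    c,sn=np.cos(v[2]),np.sin(v[2]);e=np.array(s["position"])-[v[0],v[1],0]
    print("tcp in drive",np.round([c*e[0]+sn*e[1],-sn*e[0]+c*e[1],e[2]],1))
E
python3 -c "
from h import *
to((-70,-91,170))"
```

```text
time: 0.8
position: [237.0, 578.2, 248.0]
orientation: [-180.0, -0.0, -167.9]
ft_force: [-0.9, -0.1, 0.3]
width: 44.8
grasp_force: 0.0
t 0.8 yaw -167.89 w 44.8 shift [-112.5 -758.9   78. ]
tcp in drive [-180.5  668.2  248. ]
```

```bash
python3 -m crank '[-6,-40,4,0,-6,-40,4,0,-6,-40,4,0,-6,-40,4,0,-6,-40,4,0,-6,-40,4,0,-6,-40,4,0,-6,-40,4,0,-6,-40,4,0,-6,-40,4,0,-6,-40,4,0,-6,-40,4,0,-6,-40,4,0,-6,-40,4,0,-6,-40,4,0,-6,-40,4,0,-6,-40,4,0,-6,-40,4,0,-4,-38,6,0,0,0,0,0]' 
python3 - <<'E'
from h import *
to((-70,-91,73))
for n,(x,y) in dict(top=(215,165),side=(225,140)).items():
    a=vision.get_image(n)[:,:,::-1][y:y+100,x:x+100]
    cv2.imwrite(f"pics/{n}1.png",cv2.resize(a,None,fx=4,fy=4,interpolation=cv2.INTER_CUBIC))
cv2.imwrite("pics/a1.png",np.hstack([cv2.imread("pics/top1.png"),cv2.imread("pics/side1.png")]))
E
```

```text
time: 2.8
position: [508.6, -144.0, 169.9]
orientation: [-179.8, -0.0, -168.2]
ft_force: [-1.2, -0.2, 0.6]
width: 44.9
grasp_force: 0.0
t 2.8 yaw -168.25 w 44.9 shift [ 1.5  4.2 96.9]
tcp in drive [-68.6 -95.3 169.9]
```

View pics/a1.png

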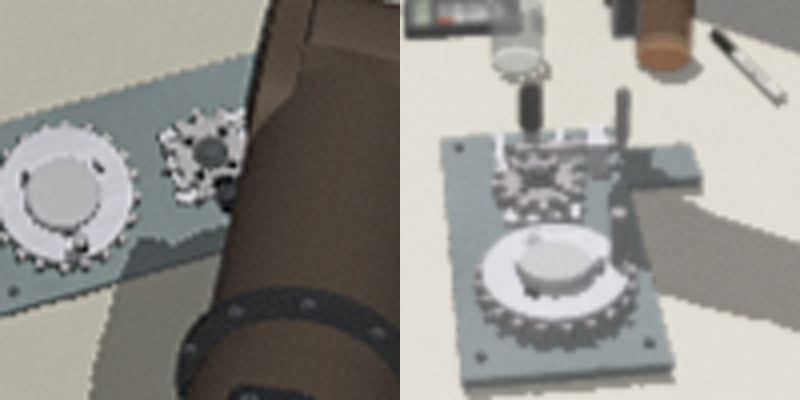

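The top view is hidden by the arm. The side view shows the gripper, at (625,15), above the bolt pin, whose top is at (622,95), with nothing in the way. I'll descend and pinch.

```bash
python3 -m crank '[1,2,20,0,0,2,20,0,0,0,20,0,0,0,20,0,0,0,16,0,0,0,0,0,0,0,0,0]' 45 30
python3 -m crank '[0,0,0,0,0,0,0,0,0,0,0,0,0,0,0,0,0,0,0,0,0,0,0,0]' 0 30
python3 -c "
from h import *
to((-70,-91,73))"
```

```text
time: 3.6
position: [506.3, -133.5, 74.7]
orientation: [180.0, -0.0, -167.6]
ft_force: [0.7, -0.0, 1.7]
width: 45.4
grasp_force: 0.0
time: 4.2
position: [508.7, -140.5, 76.1]
orientation: [-179.5, 0.3, -168.0]
ft_force: [5.0, -18.8, -2.8]
width: 11.2
grasp_force: 30.9
t 4.2 yaw -167.95 w 11.2 shift [2.3 0.8 3.1]
tcp in drive [-67.7 -91.8  76.1]
```

```bash
python3 -m crank '[0,-3,0,0,0,-3,0,0,4,0,0,0,6,0,0,0,6,0,0,0,6,0,0,0,6,0,0,0,6,0,0,0,4,0,0,0,0,0,0,0,0,0,0,0]'
python3 - <<'E'
from h import *
to((-110,-91,73))
a=vision.get_image("side")[:,:,::-1][140:240,225:325]
cv2.imwrite("pics/a2.png",cv2.resize(a,None,fx=4,fy=4,interpolation=cv2.INTER_CUBIC))
E
```

```text
time: 5.3
position: [471.6, -149.4, 75.9]
orientation: [-179.9, 0.2, -167.7]
ft_force: [-0.8, -2.0, 10.4]
width: 10.9
grasp_force: 32.0
t 5.3 yaw -167.73 w 10.9 shift [4.2 1.6 2.9]
tcp in drive [-105.8  -92.6   75.9]
```

View pics/a2.png

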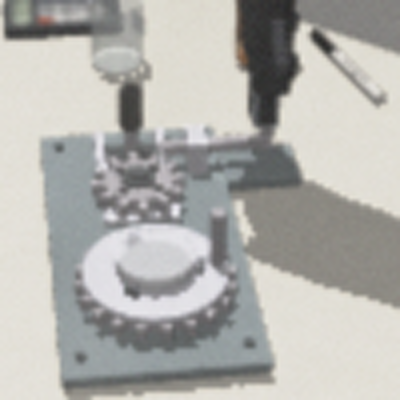

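The side view shows the bolt bar drawn out, with the gripper on its pin at (265,130). Next I'll release it and go to the knob.

```bash
python3 -m crank '[2,0,0,0,0,0,0,0,0,0,0,0]'; python3 -m crank '[0,0,0,0,0,0,0,0,0,0,0,0,0,0,-25,0,0,0,-25,0,0,0,-20,0,-30,0,0,0,-30,0,0,0,-30,0,0,0,-18,-16,0,0,0,0,0,0,0,0,0,0]' 50 30
python3 -c "
from h import *
to((0,-107,73))"
```

```text
time: 5.65
position: [470.5, -149.6, 76.0]
orientation: [-179.9, 0.3, -167.7]
ft_force: [1.5, -1.4, 6.5]
width: 10.9
grasp_force: 31.6
time: 6.85
position: [576.7, -141.8, 143.7]
orientation: [180.0, -0.1, -167.7]
ft_force: [0.3, -0.4, 0.1]
width: 50.3
grasp_force: 0.0
t 6.85 yaw -167.72 w 50.3 shift [-1.5  0.5 70.7]
tcp in drive [  -1.5 -107.5  143.7]
```

```bash
python3 -m crank '[-1,0,20,0,0,0,20,0,0,0,20,0,0,0,10,0,0,0,0,0]'; python3 -m crank '[0,0,0,0,0,0,0,0,0,0,0,0,0,0,0,0,0,0,0,0,0,0,0,0]' 0 40
python3 -c "
from h import *
to((0,-75,73))"
```

```text
time: 7.35
position: [576.7, -141.0, 73.2]
orientation: [179.9, -0.2, -167.7]
ft_force: [0.2, -0.6, 0.3]
width: 49.9
grasp_force: 0.0
time: 7.95
position: [579.0, -141.7, 75.5]
orientation: [-180.0, 0.1, -167.7]
ft_force: [-1.9, -0.8, 6.8]
width: 18.8
grasp_force: 39.1
t 7.95 yaw -167.69 w 18.8 shift [ 0.7 32.9  2.5]
tcp in drive [   0.7 -107.9   75.5]
```

```bash
python3 -m crank '[0,4,0,0,0,5,0,0,0,5,0,0,0,5,0,0,0,5,0,0,0,5,0,0,0,4,0,0,0,3,0,0,0,0,0,0,0,0,0,0]'
python3 -c "
from h import *
to((0,-75,73))"
```

```text
time: 8.95
position: [572.0, -110.3, 75.5]
orientation: [-179.7, 0.2, -167.9]
ft_force: [2.3, -11.3, 1.7]
width: 18.9
grasp_force: 39.4
t 8.95 yaw -167.85 w 18.9 shift [0.6 0.8 2.5]
tcp in drive [  0.6 -75.8  75.5]
```

```bash
python3 -m crank '[0,2,0,0,0,2,0,0,0,2,0,0,0,0,0,0,0,0,0,0]'
python3 - <<'E'
from h import *
to((0,-75,73))
a=vision.get_image("side")[:,:,::-1][140:240,225:325]
cv2.imwrite("pics/a3.png",cv2.resize(a,None,fx=5,fy=5,interpolation=cv2.INTER_CUBIC))
E
```

```text
time: 9.45
position: [571.8, -109.9, 75.6]
orientation: [-179.3, 0.3, -168.1]
ft_force: [6.4, -27.2, -7.1]
width: 19.1
grasp_force: 39.4
t 9.45 yaw -168.08 w 19.1 shift [0.5 0.3 2.6]
tcp in drive [  0.5 -75.3  75.6]
```

View pics/a3.png

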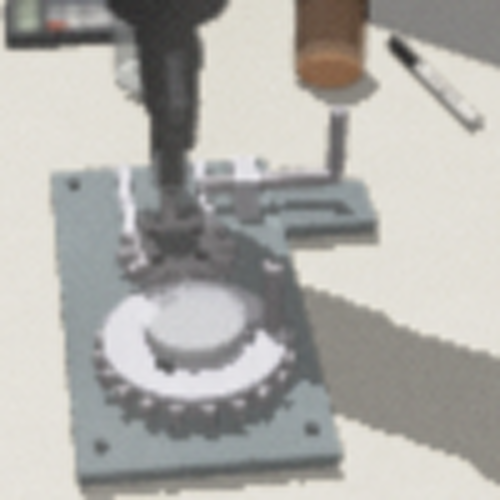

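The knob is at its stop: force has risen to 27 N with no travel, and the pinion at (180,240) lies against the gear. I'll relax, release, and go over the crank pin.

```bash
python3 -m crank '[0,-2,0,0,0,-2,0,0,0,0,0,0]'; python3 -m crank '[0,0,0,0,0,0,0,0,0,0,0,0,0,0,-25,0,0,0,-25,0,0,0,-20,0,12,36,0,0,12,36,0,0,12,36,0,0,10,35,0,0,0,0,0,0,0,0,0,0]' 50 30
python3 -c "
from h import *
to((-46,70,81))"
```

```text
time: 9.8
position: [571.9, -110.2, 75.5]
orientation: [-179.6, 0.2, -167.9]
ft_force: [4.2, -17.7, 0.1]
width: 18.7
grasp_force: 39.8
time: 11.0
position: [494.5, 26.9, 144.5]
orientation: [180.0, 0.0, -167.5]
ft_force: [0.2, -1.0, 0.3]
width: 49.7
grasp_force: 0.0
t 11.0 yaw -167.51 w 49.7 shift [ 0.  -4.8 63.5]
tcp in drive [-46.   74.8 144.5]
```

```bash
python3 -m crank '[0,-3,20,0,0,-2,20,0,0,0,20,0,0,0,3,0,0,0,0,0,0,0,0,0]'; python3 -m crank '[0,0,0,0,0,0,0,0,0,0,0,0,0,0,0,0,0,0,0,0,0,0,0,0]' 0 30
python3 - <<'E'
from h import *
to((-46,70,81))
a=vision.get_image("side")[:,:,::-1][150:230,225:305]
cv2.imwrite("pics/a4.png",cv2.resize(a,None,fx=7,fy=7,interpolation=cv2.INTER_CUBIC))
E
```

```text
time: 11.6
position: [496.6, 20.3, 82.0]
orientation: [-180.0, 0.1, -167.7]
ft_force: [0.6, -0.0, 0.2]
width: 50.0
grasp_force: 0.0
time: 12.2
position: [496.2, 20.8, 81.9]
orientation: [180.0, 0.1, -167.7]
ft_force: [-0.7, -0.3, 7.5]
width: 10.7
grasp_force: 29.2
t 12.2 yaw -167.68 w 10.7 shift [0.4 1.6 0.9]
tcp in drive [-45.6  68.4  81.9]
```

View pics/a4.png

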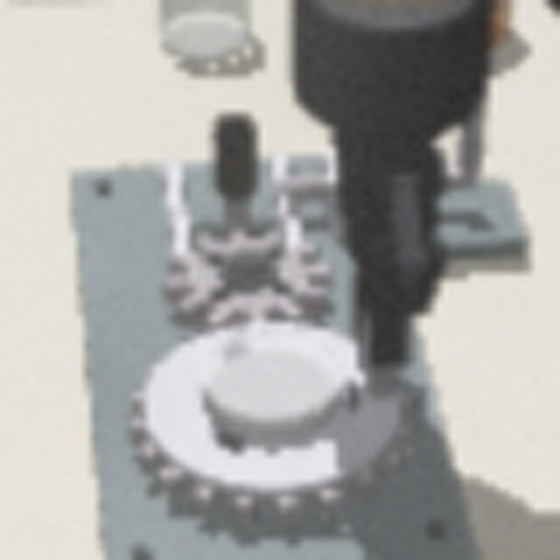

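The fingers hold the crank pin at (385,370), with the pinion tip on tip. I'll rock it slowly.

```bash
python3 -m crank '[0,1.5,0,0,0,1.5,0,0,0,1.5,0,0,0,0.5,0,0,0,0.5,0,0,0,0.5,0,0,0,0.5,0,0,0,0.5,0,0,0,0.5,0,0,0,0.5,0,0,0,0.5,0,0,0,0.5,0,0,0,0.5,0,0,0,0.5,0,0,0,0,0,0]'
python3 - <<'E'
from h import *
to((-46,70,81))
a=vision.get_image("side")[:,:,::-1][150:230,225:305]
cv2.imwrite("pics/a5.png",cv2.resize(a,None,fx=7,fy=7,interpolation=cv2.INTER_CUBIC))
# pixel distance expected: pinion hub in mesh / tip on tip
for y in(-18,-27):print(y,(proj("side",d2w(V,(0,y,42)))-[225,150]+.5)*7)
E
```

```text
time: 13.75
position: [494.3, 28.6, 81.9]
orientation: [-179.9, 0.1, -167.8]
ft_force: [-0.2, -6.5, 7.0]
width: 10.9
grasp_force: 29.5
t 13.75 yaw -167.81 w 10.9 shift [ 0.2 -6.5  0.9]
tcp in drive [-45.8  76.5  81.9]
-18 [254.1609233  277.06154318]
-27 [252.11778478 265.077982  ]
```

View pics/a5.png

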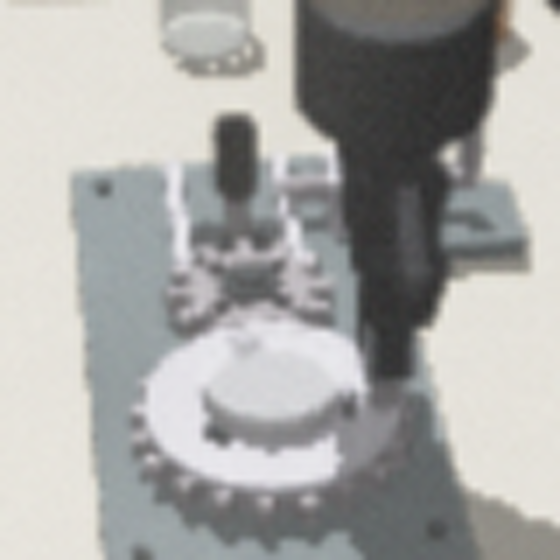

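The pinion has moved forward: its hub went from about (245,258) to (250,272), and its front teeth now disappear under the disc edge at (255,330). The tangential force has also risen to 6.5 N. I'll check the shift numerically against the 12 px expected, and release the pin.

```bash
python3 - <<'E'
import cv2
a,b=[cv2.imread(f"pics/a{i}.png") for i in(4,5)]
for n,(x,y,w,h) in dict(hub=(215,245,70,45),pin=(170,250,150,60),knob=(210,110,50,90)).items():
    r=cv2.matchTemplate(b[y-30:y+h+30,x-30:x+w+30],a[y:y+h,x:x+w],cv2.TM_CCOEFF_NORMED);_,m,_,l=cv2.minMaxLoc(r);print(n,m,l[0]-30,l[1]-30)
E
python3 -m crank '[0,-1.5,0,0,0,0,0,0,0,0,0,0]'; python3 -m crank '[0,0,0,0,0,0,0,0,0,0,0,0,0,0,-25,0,0,0,-25,0,0,0,-20,0,10,-40,0,0,14,-42,0,0,14,-42,0,0,16,-42,0,0,6,0,0,0,0,0,0,0,0,0,0,0]' 50 30
python3 -c "
from h import *
to((-109,-91,75))"
```

```text
hub 0.9527891278266907 2 12
pin 0.9518060088157654 1 12
knob 0.9988529682159424 0 0
time: 14.1
position: [494.4, 28.0, 81.9]
orientation: [-180.0, 0.0, -167.8]
ft_force: [-0.5, -4.5, 6.0]
width: 11.1
grasp_force: 29.6
time: 15.4
position: [471.1, -144.7, 151.2]
orientation: [180.0, 0.0, -167.6]
ft_force: [0.4, 0.2, -0.1]
width: 50.2
grasp_force: 0.0
t 15.4 yaw -167.61 w 50.2 shift [ 3.7 -3.1 76.2]
tcp in drive [-105.3  -87.9  151.2]
```

The pinion moved exactly 12 px, so it is in mesh, and the knob has not moved. Now I'll shut the bolt.

```bash
python3 -m crank '[2,-3,20,0,0,-1,20,0,0,0,20,0,0,0,16,0,0,0,0,0,0,0,0,0]'; python3 -m crank '[0,0,0,0,0,0,0,0,0,0,0,0,0,0,0,0,0,0,0,0,0,0,0,0]' 0 30
python3 -m crank '[-4,0,0,0,-6,0,0,0,-6,0,0,0,-6,0,0,0,-6,0,0,0,-6,0,0,0,-3,0,0,0,-2,0,0,0,0,0,0,0,0,0,0,0]'
python3 -c "
from h import *
to((-68,-91,75))"
```

```text
time: 16.0
position: [470.2, -149.0, 75.4]
orientation: [180.0, -0.0, -167.6]
ft_force: [-0.5, -0.6, 0.5]
width: 49.9
grasp_force: 0.0
time: 16.6
position: [470.3, -149.8, 76.1]
orientation: [180.0, 0.1, -167.7]
ft_force: [-0.8, 2.1, 5.8]
width: 11.1
grasp_force: 29.2
time: 17.6
position: [508.4, -141.4, 76.1]
orientation: [180.0, 0.1, -167.7]
ft_force: [-1.1, 3.0, 4.8]
width: 10.9
grasp_force: 29.2
t 17.6 yaw -167.66 w 10.9 shift [-0.2  1.6  1.1]
tcp in drive [-68.2 -92.6  76.1]
```

```bash
python3 -m crank '[0,0,0,0,0,0,0,0,0,0,0,0,0,0,-25,0,0,0,-25,0,0,0,-20,0,-5,42,0,0,-6,42,0,0,-6,42,0,0,-6,42,0,0,0,0,0,0,0,0,0,0]' 50 30
python3 -c "
from h import *
to((-45.5,76,82))"
```

```text
time: 18.8
position: [494.4, 28.1, 145.3]
orientation: [180.0, -0.0, -167.5]
ft_force: [-0.5, -0.6, -0.3]
width: 50.2
grasp_force: 0.0
t 18.8 yaw -167.53 w 50.2 shift [-0.4  0.1 63.3]
tcp in drive [-45.9  75.9 145.3]
```

```bash
python3 -m crank '[0,0,20,0,0,0,20,0,0,0,20,0,0,0,3,0,0,0,0,0]'; python3 -m crank '[0,0,0,0,0,0,0,0,0,0,0,0,0,0,0,0,0,0,0,0,0,0,0,0]' 0 40
python3 - <<'E'
from h import *
to((-45.5,76,82))
th=-0.14-0.08*np.arange(16)
p=46*np.c_[np.cos(th),-np.sin(th)]   # tool x=-drive x, tool y=drive y
print(np.diff(p.round(1),axis=0).round(1).tolist())
E
```

```text
time: 19.3
position: [494.3, 25.7, 82.1]
orientation: [-180.0, -0.1, -167.8]
ft_force: [2.2, 0.3, 0.2]
width: 49.8
grasp_force: 0.0
time: 19.9
position: [495.0, 27.2, 83.2]
orientation: [180.0, 0.1, -167.7]
ft_force: [-0.4, -0.7, 6.1]
width: 10.4
grasp_force: 38.9
t 19.9 yaw -167.68 w 10.4 shift [0.1 1.1 1.2]
tcp in drive [-45.4  74.9  83.2]
[[-0.6, 3.6], [-1.0, 3.6], [-1.2, 3.5], [-1.5, 3.3], [-1.7, 3.3], [-2.1, 3.0], [-2.2, 2.9], [-2.5, 2.8], [-2.7, 2.5], [-2.9, 2.2], [-3.0, 2.1], [-3.2, 1.8], [-3.4, 1.5], [-3.4, 1.3], [-3.6, 1.0]]
```

```bash
python3 -m crank '[-0.6,3.6,0,0,-1.0,3.6,0,0,-1.2,3.5,0,0,-1.5,3.3,0,0,-1.7,3.3,0,0,-2.1,3.0,0,0,-2.2,2.9,0,0,0,0,0,0]'; python3 -m crank '[-2.5,2.8,0,0,-2.7,2.5,0,0,-2.9,2.2,0,0,-3.0,2.1,0,0,-3.2,1.8,0,0,-3.4,1.5,0,0,-3.4,1.3,0,0,-3.6,1.0,0,0,0,0,0,0,0,0,0,0]'
python3 -c "
from h import *
to((-10.5,114.8,82))"
```

```text
time: 20.7
position: [499.3, 50.6, 82.9]
orientation: [-179.9, -0.0, -167.8]
ft_force: [-2.7, -5.6, 6.4]
width: 10.4
grasp_force: 39.8
time: 21.7
position: [520.3, 71.0, 82.9]
orientation: [-180.0, -0.0, -167.7]
ft_force: [-1.9, -4.3, 4.0]
width: 10.6
grasp_force: 39.6
t 21.7 yaw -167.74 w 10.6 shift [-0.9  2.4  0.9]
tcp in drive [-11.4 112.4  82.9]
```

The pin is now at about −1.31 rad. I'll release it, lift clear and check.

```bash
python3 -m crank '[0,0,0,0,0,0,0,0,0,0,0,0,0,0,-25,0,0,0,-25,0,0,0,-30,0,0,0,-30,0,30,35,0,0,30,35,0,0,30,35,0,0,30,35,0,0,0,0,0,0,0,0,0,0,0,0,0,0]' 50 30
python3 - <<'E'
from h import *
A=[]
for n,(x,y) in dict(top=(200,160),side=(225,140)).items():
    a=vision.get_image(n)[:,:,::-1][y:y+100,x:x+100]
    A.append(cv2.resize(a,None,fx=4,fy=4,interpolation=cv2.INTER_CUBIC))
cv2.imwrite("pics/a6.png",np.hstack(A))
E
```

```text
time: 23.1
position: [374.2, 182.9, 192.5]
orientation: [-180.0, 0.0, -167.7]
ft_force: [-0.2, -0.4, 0.4]
width: 50.0
grasp_force: 0.0
```

View pics/a6.png

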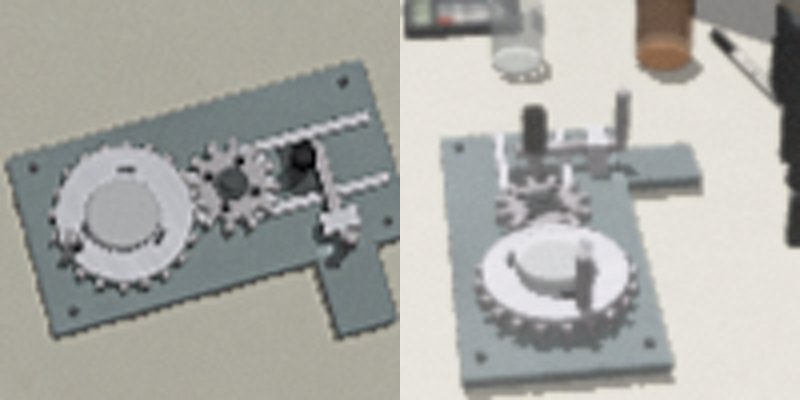

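The top view shows the pinion in mesh at (233,183), the bolt bar shut behind the knob at (325,180) and the crank pin moved round to (70,243). The robot is clear of everything.

```bash
python3 -c "
from plant import job
print(job.close_job())"
```

```text
the job is handed in; nothing more can be done
None
```

The job is handed in at about 23 s, with no verdict returned: the camera shows the knob home, the pinion in mesh, the bolt shut behind the knob and the turntable turned about −1.3 rad from zero; the pinion's angle was not measured, and I never steered near the bottle, beaker or dish.

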